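Reject the banding wheel with the worn bearing

ROBOT

A 6-joint arm with a two-finger parallel gripper is mounted at the origin on the work surface. World frame = base frame: x ahead of the robot, y to its left, z up, the work surface at z = 0. Lengths are in m, angles in rad, forces in N, time in s.
With the tool pointing down it reaches from about 0.3 to 0.775 m from the base axis. Payload 14.6 kg.
Tool frame: the origin (TCP) lies on the centre line of the jaws, within the pads' length; the fingertips stand 11 mm ahead of it and the grasp point (between the pads) lies 8 mm behind it; y points along the fingers, x is the direction in which the jaws open and shut, and the axes are right-handed (so a half turn about y gives the same grasp; the last joint's range is limited). The gripper opens to 94 mm and grips with 3 to 60 N. Pads are 16 mm wide; open, the fingers measure 119 mm over their backs; the gripper's body (75 mm by 177 mm) begins 78 mm behind the grasp point.
Start: joints at [-1.211, 0.3, 1.521, -0, 1.321, -0.067], TCP at [0.228, -0.501, 0.216] pointing down, gripper open.
Joint ranges: [-3.03, 3.03], [-0.79, 2.21], [0.23, 2.52], [-1.04, 4.18], [0, 3.07], [-2.55, 2.55]. Speed limits (rad/s): [2.22, 2.22, 2.57, 3.14, 3.14, 3.14].

INTERFACE

Orientations are given as [roll, pitch, yaw] about the fixed x, y, z axes, in that order (R = Rz(yaw) Ry(pitch) Rx(roll)).
In Python, from station import ctrl, imaging gives the robot as it stands. The module is installed in compiled form; this text tells all that it offers.
- The arm moves only by the tool apply_moves, never from a script. Its argument "deltas" is a list of rows, each an object with "dp": the shift along the tool's x, y, z in m, a list of three; "roll": the turn about the tool's y in rad; "grip": the closure, from -1 (fully open) to 1 (shut). In form: [{"dp": [tx, ty, tz], "roll": roll, "grip": grip}, ...]. A call has 1 to 10 rows; each row shifts and turns the commanded pose from where the row before left it, along the tool's axes as they then stand; what a row does not reach is not made up. A row lasts 1/8 s, in which the tool goes at most 62.5 mm and 10.7 degrees, less where a joint would pass 70% of its speed; a pose out of reach is approached as far as the arm can. A call with a gripper value outside its range is refused whole. The fingers move at their own pace and stop on an object; "newtons" is the grip in N (left out, the last holds). Time passes only in rows, so rows that do not move let the fingers close. It gives the time, the measured TCP pose, the force and the opening at its end, in the units of the state.
- ctrl.get_obs(): the state, without advancing time (a new reading comes with each control period).
- imaging.camera(name): name is "side" or "top"; returns the picture (400x640x3 uint8, blue, green, red); there is no depth.
- imaging.camera_info(name): a dict with "K" (3x3 intrinsics, pixels), "world_from_camera" (4x4, takes a point from camera to world coordinates). Camera axes: x right, y down, z forward; pixel columns grow to the right and rows downward; lengths in m; the calibration is good to about 2 mm. A picture is of the moment at which its call begins. camera_info takes no time and is no camera call.
- ctrl.hand_in(): hands the job in, once; it reports no verdict.
The state is a dict: "time_s": time; "qpos": joint angles; "joint_vel": joint speeds; "tau": joint torques, N m; "ee_pos": TCP position; "eef_rot": TCP orientation; "force": force on the tool from outside, world axes, zero at the start; "moment": the same for the moment, N m; "grip_width": finger opening in m.
Only numpy, scipy, OpenCV 4.12 (cv2) and the standard library are available. Lean on these libraries where they do the work, as an engineer would, in place of code of your own. Each camera call takes 0.05 s, during which the arm holds its last target. There are 200 camera calls.

TASK

One of the three banding wheels has a worn bearing. Rock the head of each with light presses on its rim, never over 20 N, to feel its play, then lift the one with far more play by its centre pin and set it down gently, upright, in the wooden repair tray. Leave the two sound wheels and everything else standing where they are.

Things in the scene. Friction and masses are not known exactly. Their poses are not given: they have to be found in the camera images.
- wheel_a: small banding wheel (potter's turntable), loose, 0.6 to 0.9 kg; three look alike, any of them may be the worn one. Origin: centre of its underside, z up. Dark base 110 mm across, 11 mm thick; column 36 mm; aluminium head 124 mm across, 10 mm thick, upper face 62 mm above the underside when level; steel centre pin to lift it by, 16 mm across, rising 34 mm from the head (top at 96 mm).
- wheel_b: banding wheel, same shape and sizes as wheel_a. The head does not spin but rocks in every direction about a point 50 mm above the underside, between stops; 1 N or so at the rim overcomes its dry friction, and it stays where it is left. Beyond a stop the head sinks on its sprung spindle, 1 mm per 5 N, for 2.5 mm at most, and comes up again. Pressing down 50 mm from the centre does not tip the wheel over.
- wheel_c: banding wheel, same shape and sizes as wheel_a. In a worn bearing the head rocks about 0.18 rad from stop to stop (4.5 mm down and up 50 mm out, on every side), in a sound one only 0.03 rad (1.5 mm). A sound head may sit crooked by up to 0.075 rad: its lean, or how low one side goes, proves nothing; only the travel between opposite stops tells.
- tray: open wooden repair tray, fixed to the table, 190 x 190 mm outside, walls 6 mm thick and 30 mm high, floor 6 mm thick; origin at the centre of its underside on the table, x and y along its sides. Inside 178 x 178 mm, so a wheel has about 34 mm to spare on each side of its base.
- prop: bystander: square terracotta kiln prop, 24 x 24 x 50 mm, upright; origin at the centre of its underside.
- bowl: bystander: white bowl 100 mm across, 50 mm high; origin at the centre of its underside.
- jar: bystander: glass jar 56 mm across, 65 mm high; origin at the centre of its underside.
- brush: bystander: brush lying on the table.
- tile: bystander: glazed test tile 50 x 50 x 7 mm, lying flat.
- driver: bystander: screwdriver lying on the table.
- rib: bystander: flat wooden rib 80 x 45 x 7 mm, lying flat.
There are look-alikes about, which are no part of the job. Leave any blue or green look-alike of the wheel_a alone.

How it is judged:
By the outcome, as a careful person would: the job done as asked, in the order asked, and still so for the second after the job is handed in, with the robot touching nothing.
It also fails if it takes over 64 s, if anything falls off the work surface, if the arm or the gripper's body presses on something with over 40 N, if the wrist force passes 120 N, or if a joint passes its speed limit or range.

## Working session

There is one attempt and no reset: what is moved stays moved. The work goes in short steps, Python scripts to look and compute and a tool call to move; the robot and the scene stay as the last step left them, time stands still between calls to the robot, and variables do not carry over. Pictures are saved under pics/ and viewed, about 8 in all and at most 12, crops included, and the job is handed in when it is done.

Besides the shell and the picture viewer there is one more tool, called after "Call:" by a JSON object that holds its "op" and its "data". apply_moves: Moves the arm, as the interface text tells. Its arguments: {"type":"object","properties":{"deltas":{"type":"array"},"newtons":{"type":"number"}},"required":["deltas"]}

```bash
mkdir -p pics
python3 - <<'E'
from station import ctrl, imaging
import cv2
for n in("top","side"):
    cv2.imwrite(f"pics/{n}0.png",imaging.camera(n)); i=imaging.camera_info(n); print(n,i["K"],i["world_from_camera"])
print(ctrl.get_obs())
E
```

```text
top [[428.93843007   0.         318.00609841]
 [  0.         428.93843007 202.45349565]
 [  0.           0.           1.        ]] [[ 0.00698518 -0.99615779  0.08729759  0.45408818]
 [-0.99996461 -0.00736786 -0.00406221 -0.03518002]
 [ 0.0046898  -0.08726612 -0.996174    1.24289667]
 [ 0.          0.          0.          1.        ]]
side [[493.02936794   0.         314.52508088]
 [  0.         493.02936794 196.52989186]
 [  0.           0.           1.        ]] [[ 0.99822799 -0.03328249  0.04932711  0.49645242]
 [-0.05885629 -0.67434044  0.73607127 -0.92515289]
 [ 0.00876498 -0.73767015 -0.67510438  0.85817494]
 [ 0.          0.          0.          1.        ]]
{'time_s': 0.1, 'qpos': array([-1.21059883e+00,  3.00391737e-01,  1.52149426e+00, -3.04180359e-06,
        1.32072608e+00, -6.65981709e-02]), 'joint_vel': array([-0.00056918, -0.00138587, -0.00352201,  0.00116054, -0.00143145,
       -0.00107815]), 'tau': array([ 1.48039460e-03, -5.32645190e+01, -3.53281224e+01,  7.09560653e-02,
        2.34573882e-02, -6.72238798e-05]), 'ee_pos': array([ 0.2275952 , -0.50045686,  0.21596659]), 'eef_rot': array([-1.57073143e+00,  1.01735615e-03, -1.14399987e+00]), 'force': array([ 0.76411109, -0.23403908, -0.39097676]), 'moment': array([-0.03121568,  0.01883264,  0.00661546]), 'grip_width': 0.0939196172030198}
```

View pics/top0.png

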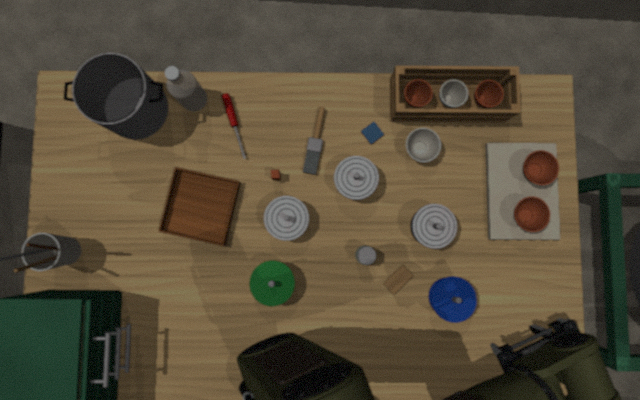

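View pics/side0.png

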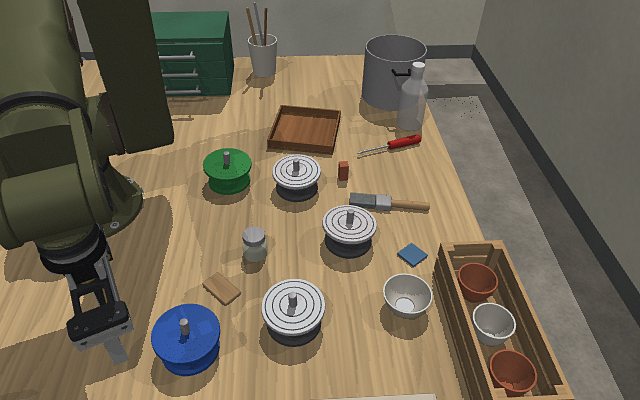

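Top view: aluminium wheels near (286,218), (356,178) and (435,227), tray near (201,206), and blue and green look-alikes below. The side view shows the same layout.

```bash
cat > h.py <<'E'
import numpy as np, cv2
from station import ctrl, imaging
def ray(n,uv,z):
    i=imaging.camera_info(n);T=np.array(i["world_from_camera"]);d=T[:3,:3]@np.linalg.solve(i["K"],[uv[0],uv[1],1.]);o=T[:3,3]
    return (o+d*(z-o[2])/d[2])[:2]
def proj(n,P):
    i=imaging.camera_info(n);T=np.linalg.inv(i["world_from_camera"]);p=i["K"]@((T@np.append(P,1))[:3]);return p[:2]/p[2]
E
python3 - <<'E'
from h import *
from scipy.optimize import minimize
def ring(n,c,z,r):
    t=np.linspace(0,2*np.pi,120,endpoint=False)
    return np.array([proj(n,[c[0]+r*np.cos(a),c[1]+r*np.sin(a),z]) for a in t],np.float32)
seeds={"top":[(286,218),(356,178),(435,227)],"side":[(297,171),(349,224),(293,307)]}
for n in seeds:
    im=cv2.imread(f"pics/{n}0.png"); hsv=cv2.cvtColor(im,cv2.COLOR_BGR2HSV)
    b=cv2.GaussianBlur(hsv[...,1].astype(np.float32),(0,0),1)  # saturation: wood high, alu low
    g=cv2.GaussianBlur(hsv[...,2].astype(np.float32),(0,0),1)
    def samp(a,p): return cv2.remap(a,p[:,0].reshape(1,-1),p[:,1].reshape(1,-1),cv2.INTER_LINEAR)[0]
    for s in seeds[n]:
        c0=ray(n,s,.062)
        f=lambda c:-np.mean(np.abs(samp(b,ring(n,c,.062,.066))-samp(b,ring(n,c,.062,.058)))+np.abs(samp(g,ring(n,c,.062,.066))-samp(g,ring(n,c,.062,.058))))
        best=min(((f(c0+[dx,dy]),*(c0+[dx,dy])) for dx in np.arange(-.014,.0141,.002) for dy in np.arange(-.014,.0141,.002)))
        r=minimize(f,best[1:],method="Nelder-Mead",options=dict(xatol=1e-4,initial_simplex=[best[1:],np.add(best[1:],[.002,0]),np.add(best[1:],[0,.002])]))
        print(n,s,r.x.round(4),r.fun)
q=[ray("top",p,.03) for p in[(177,169),(241,181),(228,245),(161,230)]]
print("tray",np.round(q,4),np.mean(q,0))
q=[ray("side",p,.03) for p in[(276,106),(341,110),(335,153),(268,147)]]
print("trayside",np.round(q,4),np.mean(q,0))
a=cv2.imread("pics/top0.png")[140:260,150:470];b=cv2.imread("pics/side0.png")[140:350,240:400]
a=cv2.resize(a,None,fx=2.5,fy=2.5,interpolation=2);b=cv2.resize(b,(229,300))
cv2.imwrite("pics/a1.png",a)
E
```

```text
Traceback (most recent call last):
  File "h.py", line 7, in proj
    i=imaging.camera_info(n);T=np.linalg.inv(i["world_from_camera"]);p=i["K"]@((T@np.append(P,1))[:3]);return p[:2]/p[2]
ValueError: time passes only in moves, steps and waits
```

```bash
cat > h.py <<'E'
import numpy as np, cv2
from station import ctrl, imaging
I={n:imaging.camera_info(n) for n in("top","side")}
def ray(n,uv,z):
    i=I[n];T=np.array(i["world_from_camera"]);d=T[:3,:3]@np.linalg.solve(i["K"],[uv[0],uv[1],1.]);o=T[:3,3]
    return (o+d*(z-o[2])/d[2])[:2]
def proj(n,P):
    T=np.linalg.inv(I[n]["world_from_camera"]);p=(np.c_[np.atleast_2d(P),np.ones(len(np.atleast_2d(P)))]@T.T)[:,:3]@np.array(I[n]["K"]).T
    return (p[:,:2]/p[:,2:]).astype(np.float32)
E
python3 - <<'E'
from h import *
from scipy.optimize import minimize
t=np.linspace(0,2*np.pi,120,endpoint=False)
def ring(n,c,z,r): return proj(n,np.c_[c[0]+r*np.cos(t),c[1]+r*np.sin(t),0*t+z])
seeds={"top":[(286,218),(356,178),(435,227)],"side":[(297,171),(349,224),(293,307)]}
for n in seeds:
    im=cv2.imread(f"pics/{n}0.png"); hsv=cv2.cvtColor(im,cv2.COLOR_BGR2HSV)
    b=cv2.GaussianBlur(hsv[...,1].astype(np.float32),(0,0),1)
    g=cv2.GaussianBlur(hsv[...,2].astype(np.float32),(0,0),1)
    samp=lambda a,p: cv2.remap(a,p[:,0].reshape(1,-1),p[:,1].reshape(1,-1),cv2.INTER_LINEAR)[0]
    for s in seeds[n]:
        c0=ray(n,s,.062)
        def f(c):
            o,i=ring(n,c,.062,.066),ring(n,c,.062,.058)
            return -np.mean(np.abs(samp(b,o)-samp(b,i))+np.abs(samp(g,o)-samp(g,i)))
        best=min(((f(c0+[dx,dy]),*(c0+[dx,dy])) for dx in np.arange(-.014,.0141,.002) for dy in np.arange(-.014,.0141,.002)))
        r=minimize(f,best[1:],method="Nelder-Mead",options=dict(xatol=1e-4,initial_simplex=[best[1:],np.add(best[1:],[.002,0]),np.add(best[1:],[0,.002])]))
        print(n,s,r.x.round(4),r.fun)
q=[ray("top",p,.03) for p in[(177,169),(241,181),(228,245),(161,230)]]
print("tray",np.round(q,4),np.mean(q,0))
q=[ray("side",p,.03) for p in[(276,106),(341,110),(335,153),(268,147)]]
print("trayside",np.round(q,4),np.mean(q,0))
a=cv2.imread("pics/top0.png")[140:260,150:470]
cv2.imwrite("pics/a1.png",cv2.resize(a,None,fx=2.5,fy=2.5,interpolation=2))
E
```

```text
top (286, 218) [0.5148 0.0478] -90.7882308959961
top (356, 178) [ 0.6286 -0.145 ] -88.6407699584961
top (435, 227) [ 0.4955 -0.3606] -90.89103698730469
side (297, 171) [0.5136 0.0437] -76.26133728027344
side (349, 224) [ 0.6265 -0.149 ] -86.29752349853516
side (293, 307) [ 0.4944 -0.3646] -116.97390747070312
tray [[0.6532 0.3629]
 [0.6201 0.1797]
 [0.4384 0.2121]
 [0.4792 0.4017]] [0.54773922 0.28909446]
trayside [[0.4619 0.3999]
 [0.6617 0.368 ]
 [0.6238 0.1524]
 [0.4393 0.1886]] [0.54666028 0.2772197 ]
```

View pics/a1.png

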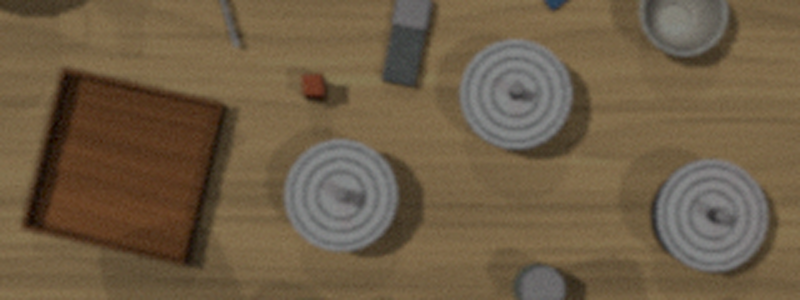

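Call:
{"op": "apply_moves", "data": {"deltas": [{"dp": [-0.003,0,0.05],"roll": 0,"grip": 1},{"dp": [-0.003,0,0.05],"roll": 0,"grip": 1},{"dp": [-0.003,0,0.05],"roll": 0,"grip": 1},{"dp": [-0.003,0.02,0.05],"roll": 0,"grip": 1},{"dp": [-0.003,0.04,0.05],"roll": 0,"grip": 1},{"dp": [0,0.04,0],"roll": 0,"grip": 1},{"dp": [0,0.03,0],"roll": 0,"grip": 1},{"dp": [0,0.005,0],"roll": 0,"grip": 1},{"dp": [0,0,0],"roll": 0,"grip": 1}], "newtons": 20}}

```text
time_s: 1.23
ee_pos: [0.4481, -0.3844, 0.0832]
eef_rot: [-1.571, -0.0, -1.144]
force: [0.4, -0.4, 0.7]
grip_width: 0.0073
```

Call:
{"op": "apply_moves", "data": {"deltas": [{"dp": [0,0.004,0],"roll": 0,"grip": 1},{"dp": [0,0.002,0],"roll": 0,"grip": 1},{"dp": [0,0,0],"roll": 0,"grip": 1}]}}

```text
time_s: 1.6
ee_pos: [0.4479, -0.3842, 0.0767]
eef_rot: [-1.571, -0.0, -1.144]
force: [0.2, 0.8, 0.5]
grip_width: 0.0005
```

```bash
cat > d.py <<'E'
# python3 d.py x y z : tool-axis deltas from measured TCP
import sys
from h import *
from scipy.spatial.transform import Rotation as R
o=ctrl.get_obs(); g=np.array(list(map(float,sys.argv[1:4])))
print(o["time_s"],o["ee_pos"].round(4),o["force"].round(2),(R.from_euler("xyz",o["eef_rot"]).inv().apply(g-o["ee_pos"])).round(4), o["grip_width"])
E
python3 d.py .5405 -.3418 .13
```

```text
1.6 [ 0.4479 -0.3842  0.0767] [0.24 0.79 0.45] [-0.0002 -0.0533  0.1018] 0.00045800904269473886
```

Call:
{"op": "apply_moves", "data": {"deltas": [{"dp": [0,0.002,0],"roll": 0,"grip": 1},{"dp": [0,0,0],"roll": 0,"grip": 1}]}}

```text
time_s: 1.85
ee_pos: [0.4479, -0.3841, 0.0743]
eef_rot: [-1.571, 0.0, -1.144]
force: [0.8, 0.6, -0.9]
grip_width: 0.0008
```

Call:
{"op": "apply_moves", "data": {"deltas": [{"dp": [0,0.002,0],"roll": 0,"grip": 1},{"dp": [0,0,0],"roll": 0,"grip": 1}]}}

```text
time_s: 2.1
ee_pos: [0.4479, -0.384, 0.0723]
eef_rot: [-1.571, 0.0, -1.144]
force: [-0.4, 0.0, 0.8]
grip_width: 0.0006
```

Call:
{"op": "apply_moves", "data": {"deltas": [{"dp": [0,0.002,0],"roll": 0,"grip": 1},{"dp": [0,0,0],"roll": 0,"grip": 1}]}}

```text
time_s: 2.35
ee_pos: [0.4479, -0.3842, 0.0704]
eef_rot: [-1.571, -0.0, -1.144]
force: [0.3, -0.8, 0.3]
grip_width: 0.0006
```

Call:
{"op": "apply_moves", "data": {"deltas": [{"dp": [0,0.002,0],"roll": 0,"grip": 1},{"dp": [0,0,0],"roll": 0,"grip": 1}]}}

```text
time_s: 2.6
ee_pos: [0.4477, -0.384, 0.0683]
eef_rot: [-1.571, 0.001, -1.144]
force: [-0.9, 0.3, 2.0]
grip_width: 0.0008
```

Call:
{"op": "apply_moves", "data": {"deltas": [{"dp": [0,0.0015,0],"roll": 0,"grip": 1},{"dp": [0,0,0],"roll": 0,"grip": 1}]}}

```text
time_s: 2.85
ee_pos: [0.4479, -0.384, 0.067]
eef_rot: [-1.571, 0.0, -1.144]
force: [-2.6, 0.4, 4.0]
grip_width: 0.0
```

Call:
{"op": "apply_moves", "data": {"deltas": [{"dp": [0,0.001,0],"roll": 0,"grip": 1},{"dp": [0,0,0],"roll": 0,"grip": 1}]}}

```text
time_s: 3.1
ee_pos: [0.448, -0.3841, 0.0662]
eef_rot: [-1.571, -0.0, -1.144]
force: [-2.8, 2.9, 7.2]
grip_width: 0.0004
```

Call:
{"op": "apply_moves", "data": {"deltas": [{"dp": [0,-0.03,0],"roll": 0,"grip": 1},{"dp": [0,-0.03,0],"roll": 0,"grip": 1},{"dp": [0,0,0.05],"roll": 0,"grip": 1},{"dp": [0,0,0.05],"roll": 0,"grip": 1},{"dp": [0,0.03,0],"roll": 0,"grip": 1},{"dp": [0,0.016,0],"roll": 0,"grip": 1},{"dp": [0,0.005,0],"roll": 0,"grip": 1},{"dp": [0,0,0],"roll": 0,"grip": 1}]}}

```text
time_s: 4.1
ee_pos: [0.5388, -0.3432, 0.0753]
eef_rot: [-1.571, -0.0, -1.145]
force: [0.7, -0.4, 1.2]
grip_width: 0.0006
```

Call:
{"op": "apply_moves", "data": {"deltas": [{"dp": [0,0.002,0],"roll": 0,"grip": 1},{"dp": [0,0,0],"roll": 0,"grip": 1}]}}

```text
time_s: 4.35
ee_pos: [0.5391, -0.3431, 0.0735]
eef_rot: [-1.57, -0.001, -1.144]
force: [0.5, -0.6, 0.5]
grip_width: 0.0008
```

Call:
{"op": "apply_moves", "data": {"deltas": [{"dp": [0,0.002,0],"roll": 0,"grip": 1},{"dp": [0,0,0],"roll": 0,"grip": 1}]}}

```text
time_s: 4.6
ee_pos: [0.5392, -0.3427, 0.0711]
eef_rot: [-1.57, -0.0, -1.144]
force: [1.8, -0.1, 2.3]
grip_width: 0.0002
```

Call:
{"op": "apply_moves", "data": {"deltas": [{"dp": [0,0.002,0],"roll": 0,"grip": 1},{"dp": [0,0,0],"roll": 0,"grip": 1}]}}

```text
time_s: 4.85
ee_pos: [0.5391, -0.3428, 0.0689]
eef_rot: [-1.571, -0.0, -1.144]
force: [1.6, 0.2, 2.4]
grip_width: 0.0008
```

Call:
{"op": "apply_moves", "data": {"deltas": [{"dp": [0,0.002,0],"roll": 0,"grip": 1},{"dp": [0,0,0],"roll": 0,"grip": 1}]}}

```text
time_s: 5.1
ee_pos: [0.5392, -0.343, 0.0673]
eef_rot: [-1.57, -0.001, -1.144]
force: [2.3, 0.6, 5.3]
grip_width: 0.0007
```

```bash
python3 d.py .582 -.1677 .075
```

```text
5.1 [ 0.5392 -0.343   0.0673] [2.28 0.58 5.28] [-0.1418 -0.0078  0.1115] 0.0006642114512695645
```

Call:
{"op": "apply_moves", "data": {"deltas": [{"dp": [0,-0.03,0],"roll": 0,"grip": 1},{"dp": [-0.01,-0.025,0.007],"roll": 0,"grip": 1},{"dp": [-0.045,0,0.035],"roll": 0,"grip": 1},{"dp": [-0.045,0,0.035],"roll": 0,"grip": 1},{"dp": [-0.042,0.01,0.034],"roll": 0,"grip": 1},{"dp": [0,0.025,0],"roll": 0,"grip": 1},{"dp": [0,0.01,0],"roll": 0,"grip": 1},{"dp": [0,0.002,0],"roll": 0,"grip": 1},{"dp": [0,0,0],"roll": 0,"grip": 1}]}}

```text
time_s: 6.22
ee_pos: [0.5813, -0.1682, 0.0755]
eef_rot: [-1.571, -0.001, -1.145]
force: [0.2, -0.2, -0.3]
grip_width: 0.0006
```

Call:
{"op": "apply_moves", "data": {"deltas": [{"dp": [0,0.002,0],"roll": 0,"grip": 1},{"dp": [0,0,0],"roll": 0,"grip": 1}]}}

```text
time_s: 6.48
ee_pos: [0.5814, -0.1683, 0.0739]
eef_rot: [-1.57, -0.001, -1.145]
force: [-3.1, -1.5, 7.3]
grip_width: -0.0
```

Call:
{"op": "apply_moves", "data": {"deltas": [{"dp": [0,-0.03,0],"roll": 0,"grip": 1},{"dp": [0,-0.03,0],"roll": 0,"grip": 1},{"dp": [0,0,0.05],"roll": 0,"grip": 1},{"dp": [0,0,0.05],"roll": 0,"grip": 1},{"dp": [0,0.03,0],"roll": 0,"grip": 1},{"dp": [0,0.022,0],"roll": 0,"grip": 1},{"dp": [0,0.01,0],"roll": 0,"grip": 1},{"dp": [0,0,0],"roll": 0,"grip": 1}]}}

```text
time_s: 7.48
ee_pos: [0.6723, -0.1263, 0.0713]
eef_rot: [-1.571, -0.0, -1.144]
force: [-0.2, 0.5, 0.1]
grip_width: 0.0004
```

Call:
{"op": "apply_moves", "data": {"deltas": [{"dp": [0,0.0015,0],"roll": 0,"grip": 1},{"dp": [0,0,0],"roll": 0,"grip": 1}]}}

```text
time_s: 7.72
ee_pos: [0.6727, -0.1264, 0.0704]
eef_rot: [-1.57, -0.001, -1.144]
force: [0.8, -0.2, 2.5]
grip_width: 0.0002
```

Call:
{"op": "apply_moves", "data": {"deltas": [{"dp": [0,0.0015,0],"roll": 0,"grip": 1},{"dp": [0,0,0],"roll": 0,"grip": 1}]}}

```text
time_s: 7.98
ee_pos: [0.6727, -0.1264, 0.0691]
eef_rot: [-1.57, -0.001, -1.144]
force: [-1.1, -0.7, 7.6]
grip_width: 0.0005
```

```bash
python3 d.py .5595 .0667 .075
```

```text
7.975 [ 0.6727 -0.1264  0.0691] [-1.08 -0.72  7.64] [-0.2226 -0.0062 -0.0231] 0.0004766526030644298
```

Call:
{"op": "apply_moves", "data": {"deltas": [{"dp": [0,-0.03,0],"roll": 0,"grip": 1},{"dp": [-0.02,-0.025,-0.001],"roll": 0,"grip": 1},{"dp": [-0.05,0,-0.005],"roll": 0,"grip": 1},{"dp": [-0.05,0,-0.005],"roll": 0,"grip": 1},{"dp": [-0.05,0,-0.006],"roll": 0,"grip": 1},{"dp": [-0.052,0.01,-0.006],"roll": 0,"grip": 1},{"dp": [0,0.025,0],"roll": 0,"grip": 1},{"dp": [0,0.01,0],"roll": 0,"grip": 1},{"dp": [0,0.003,0],"roll": 0,"grip": 1},{"dp": [0,0,0],"roll": 0,"grip": 1}]}}

```text
time_s: 9.22
ee_pos: [0.5598, 0.066, 0.0753]
eef_rot: [-1.57, -0.0, -1.145]
force: [-0.3, -0.4, -0.8]
grip_width: 0.0006
```

Call:
{"op": "apply_moves", "data": {"deltas": [{"dp": [0,0.002,0],"roll": 0,"grip": 1},{"dp": [0,0,0],"roll": 0,"grip": 1}]}}

```text
time_s: 9.48
ee_pos: [0.56, 0.0663, 0.0736]
eef_rot: [-1.569, -0.001, -1.144]
force: [1.8, 0.1, 5.2]
grip_width: 0.0006
```

Call:
{"op": "apply_moves", "data": {"deltas": [{"dp": [0,-0.03,0],"roll": 0,"grip": 1},{"dp": [0,-0.03,0],"roll": 0,"grip": 1},{"dp": [0,0,-0.05],"roll": 0,"grip": 1},{"dp": [0,0,-0.05],"roll": 0,"grip": 1},{"dp": [0,0.03,0],"roll": 0,"grip": 1},{"dp": [0,0.022,0],"roll": 0,"grip": 1},{"dp": [0,0.009,0],"roll": 0,"grip": 1},{"dp": [0,0,0],"roll": 0,"grip": 1}]}}

```text
time_s: 10.48
ee_pos: [0.4683, 0.0251, 0.0719]
eef_rot: [-1.571, 0.0, -1.144]
force: [0.2, 1.1, -0.0]
grip_width: 0.0005
```

Call:
{"op": "apply_moves", "data": {"deltas": [{"dp": [0,0.0015,0],"roll": 0,"grip": 1},{"dp": [0,0,0],"roll": 0,"grip": 1}]}}

```text
time_s: 10.72
ee_pos: [0.4687, 0.0251, 0.0709]
eef_rot: [-1.57, -0.0, -1.144]
force: [0.3, -0.4, -0.5]
grip_width: 0.0004
```

Call:
{"op": "apply_moves", "data": {"deltas": [{"dp": [0,0.0015,0],"roll": 0,"grip": 1},{"dp": [0,0,0],"roll": 0,"grip": 1}]}}

```text
time_s: 10.98
ee_pos: [0.4688, 0.0251, 0.0694]
eef_rot: [-1.57, -0.0, -1.144]
force: [-0.5, 0.3, 6.5]
grip_width: 0.0005
```

```bash
python3 d.py .449 -.3835 .0725
```

```text
10.975 [0.4688 0.0251 0.0694] [-0.51  0.34  6.52] [ 0.3638 -0.0031 -0.1871] 0.0005402858391515261
```

Call:
{"op": "apply_moves", "data": {"deltas": [{"dp": [0,-0.03,0],"roll": 0,"grip": 1},{"dp": [0.02,-0.025,-0.012],"roll": 0,"grip": 1},{"dp": [0.05,0,-0.025],"roll": 0,"grip": 1},{"dp": [0.05,0,-0.025],"roll": 0,"grip": 1},{"dp": [0.05,0,-0.025],"roll": 0,"grip": 1},{"dp": [0.05,0,-0.025],"roll": 0,"grip": 1},{"dp": [0.05,0,-0.025],"roll": 0,"grip": 1},{"dp": [0.05,0,-0.025],"roll": 0,"grip": 1},{"dp": [0.044,0,-0.025],"roll": 0,"grip": 1},{"dp": [0,0.02,0],"roll": 0,"grip": 1}]}}

```text
time_s: 12.22
ee_pos: [0.4484, -0.387, 0.1044]
eef_rot: [-1.57, -0.003, -1.147]
force: [0.2, 0.0, -0.9]
grip_width: 0.0006
```

Call:
{"op": "apply_moves", "data": {"deltas": [{"dp": [0,0.02,0],"roll": 0,"grip": 1},{"dp": [0,0.007,0],"roll": 0,"grip": 1},{"dp": [0,0.003,0],"roll": 0,"grip": 1},{"dp": [0,0.002,0],"roll": 0,"grip": 1},{"dp": [0,0,0],"roll": 0,"grip": 1}]}}

```text
time_s: 12.85
ee_pos: [0.4491, -0.3838, 0.0724]
eef_rot: [-1.57, -0.001, -1.144]
force: [-0.8, -0.8, 0.6]
grip_width: 0.0005
```

Call:
{"op": "apply_moves", "data": {"deltas": [{"dp": [0,-0.04,0],"roll": 0,"grip": 0},{"dp": [0,-0.04,-0.04],"roll": 0,"grip": 0},{"dp": [0,0,-0.05],"roll": 0,"grip": 0},{"dp": [0,0,-0.04],"roll": 0,"grip": 0},{"dp": [0,0,0],"roll": 0,"grip": 0}]}}

```text
time_s: 13.48
ee_pos: [0.3288, -0.4384, 0.1525]
eef_rot: [-1.571, -0.001, -1.147]
force: [0.4, 1.1, -0.5]
grip_width: 0.0455
```

```bash
cat > pic.py <<'E'
import sys
from h import *
a=imaging.camera("top");b=imaging.camera("side");k=sys.argv[1];u,v,U,V=map(int,sys.argv[2:6])
f=lambda im,u,v:cv2.resize(im[max(v-50,0):max(v-50,0)+100,u-65:u+65],(390,300),interpolation=2)
cv2.imwrite(f"pics/{k}.png",np.hstack([f(a,u,v),f(b,U,V)])); cv2.imwrite(f"pics/{k}_t.png",a);cv2.imwrite(f"pics/{k}_s.png",b)
E
python3 pic.py w3 435 227 293 307; python3 d.py .495 -.3625 .13
```

```text
13.575 [ 0.3308 -0.4375  0.1522] [-0.7  -0.04 -0.12] [-0.0004  0.0223  0.1805] 0.04693992638461754
```

View pics/w3.png

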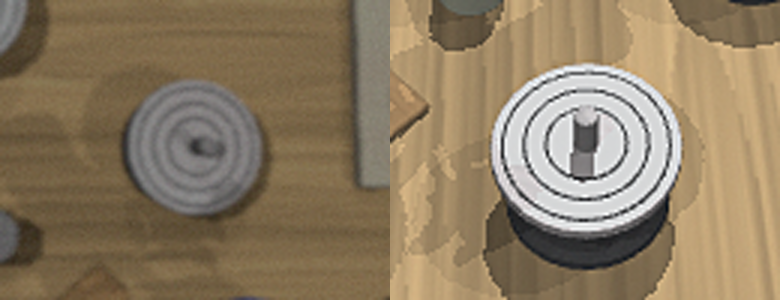

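Run:
```python
from h import *
print(ray("side",(293.7,296),.096),ray("top",(441,226),.096))
for z in(.062,.096):
  for n in("top","side"): print(n,z,proj(n,[.495,-.3625,z]))
```

```text
[ 0.49686674 -0.36805607] [ 0.49380495 -0.36927965]
top 0.062 [[434.94894 225.9503 ]]
side 0.062 [[293.00052 304.2685 ]]
top 0.096 [[438.46054 225.53471]]
side 0.096 [[292.6267 293.6156]]
```

Call:
{"op": "apply_moves", "data": {"deltas": [{"dp": [0,0,0.05],"roll": 0,"grip": 0},{"dp": [0,0,0.05],"roll": 0,"grip": 0},{"dp": [0.002,0,0.05],"roll": 0,"grip": 0},{"dp": [0,0,0.0295],"roll": 0,"grip": 0},{"dp": [0,0.03,0],"roll": 0,"grip": 0},{"dp": [0,0.03,0],"roll": 0,"grip": 0},{"dp": [0,0.0135,0],"roll": 0,"grip": 0},{"dp": [0,0,0],"roll": 0,"grip": 0},{"dp": [0,0,0],"roll": 0,"grip": 0}]}}

```text
time_s: 14.7
ee_pos: [0.4954, -0.3653, 0.0797]
eef_rot: [-1.57, -0.002, -1.144]
force: [0.1, 0.9, 0.9]
grip_width: 0.0471
```

Call:
{"op": "apply_moves", "data": {"deltas": [{"dp": [0,0,0],"roll": 0,"grip": 1},{"dp": [0,0,0],"roll": 0,"grip": 1},{"dp": [0,0,0],"roll": 0,"grip": 1},{"dp": [0,0,0],"roll": 0,"grip": 1},{"dp": [0,0,0],"roll": 0,"grip": 1},{"dp": [0,0,0],"roll": 0,"grip": 1}], "newtons": 40}}

```text
time_s: 15.45
ee_pos: [0.4945, -0.3644, 0.0785]
eef_rot: [-1.571, 0.002, -1.144]
force: [-1.7, 5.2, 3.6]
grip_width: 0.0156
```

Call:
{"op": "apply_moves", "data": {"deltas": [{"dp": [0,-0.005,0],"roll": 0,"grip": 1},{"dp": [0,-0.01,0],"roll": 0,"grip": 1},{"dp": [0,-0.02,0],"roll": 0,"grip": 1},{"dp": [0,-0.025,0],"roll": 0,"grip": 1},{"dp": [0,-0.025,0],"roll": 0,"grip": 1},{"dp": [0,-0.025,0],"roll": 0,"grip": 1},{"dp": [0,-0.015,0],"roll": 0,"grip": 1},{"dp": [0,0,0],"roll": 0,"grip": 1},{"dp": [0,0,0],"roll": 0,"grip": 1}]}}

```text
time_s: 16.58
ee_pos: [0.4944, -0.3647, 0.2022]
eef_rot: [-1.572, 0.002, -1.144]
force: [0.5, 0.7, -8.4]
grip_width: 0.0151
```

```bash
python3 pic.py lift 440 225 293 260; python3 d.py .547 .285 .2
```

```text
16.675 [ 0.4944 -0.3648  0.2022] [ 0.05  0.06 -7.16] [-0.5697  0.0029  0.3169] 0.015351011011399822
```

View pics/lift.png

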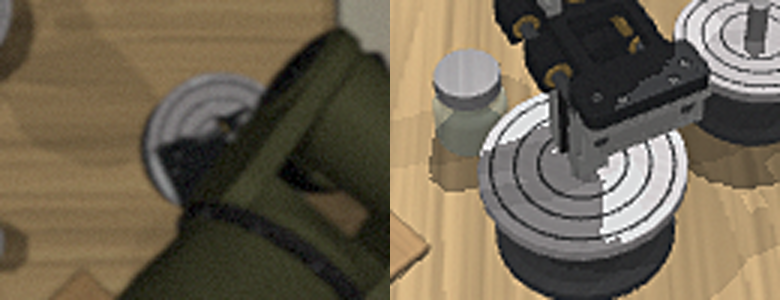

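Call:
{"op": "apply_moves", "data": {"deltas": [{"dp": [-0.0175,0,0.0097],"roll": 0,"grip": 1},{"dp": [-0.035,0,0.0194],"roll": 0,"grip": 1},{"dp": [-0.048,0,0.0267],"roll": 0,"grip": 1},{"dp": [-0.048,0,0.0267],"roll": 0,"grip": 1},{"dp": [-0.048,0,0.0267],"roll": 0,"grip": 1},{"dp": [-0.048,0,0.0267],"roll": 0,"grip": 1},{"dp": [-0.048,0,0.0267],"roll": 0,"grip": 1},{"dp": [-0.048,0,0.0267],"roll": 0,"grip": 1},{"dp": [-0.048,0,0.0267],"roll": 0,"grip": 1},{"dp": [-0.048,0,0.0267],"roll": 0,"grip": 1}]}}

```text
time_s: 17.92
ee_pos: [0.5341, 0.1353, 0.2034]
eef_rot: [-1.571, 0.0, -1.144]
force: [0.9, -0.1, -7.7]
grip_width: 0.0151
```

Call:
{"op": "apply_moves", "data": {"deltas": [{"dp": [-0.048,0,0.0267],"roll": 0,"grip": 1},{"dp": [-0.035,0,0.0194],"roll": 0,"grip": 1},{"dp": [-0.026,0,0.0146],"roll": 0,"grip": 1},{"dp": [-0.0175,0,0.0097],"roll": 0,"grip": 1},{"dp": [-0.005,0,0.004],"roll": 0,"grip": 1},{"dp": [0,0,0],"roll": 0,"grip": 1},{"dp": [0,0,0],"roll": 0,"grip": 1},{"dp": [0,0,0],"roll": 0,"grip": 1}]}}

```text
time_s: 18.92
ee_pos: [0.5484, 0.2826, 0.2036]
eef_rot: [-1.571, -0.0, -1.145]
force: [0.9, -0.6, -7.4]
grip_width: 0.0152
```

```bash
python3 pic.py tray 200 206 300 130; python3 d.py .547 .285 .0845
```

```text
19.025 [0.5483 0.2828 0.2036] [-0.06  0.2  -7.87] [-0.0025  0.1191 -0.0003] 0.015007971610626206
```

View pics/tray_s.png

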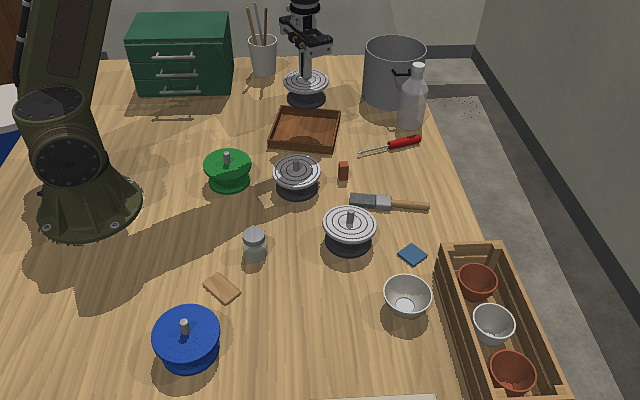

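Call:
{"op": "apply_moves", "data": {"deltas": [{"dp": [0,0.02,0],"roll": 0,"grip": 1},{"dp": [0,0.03,0],"roll": 0,"grip": 1},{"dp": [0,0.03,0],"roll": 0,"grip": 1},{"dp": [0,0.018,0],"roll": 0,"grip": 1},{"dp": [0,0.01,0],"roll": 0,"grip": 1},{"dp": [0,0.003,0],"roll": 0,"grip": 1},{"dp": [0,0,0],"roll": 0,"grip": 1},{"dp": [0,0,0],"roll": 0,"grip": 1}]}}

```text
time_s: 20.02
ee_pos: [0.5486, 0.2835, 0.0933]
eef_rot: [-1.569, 0.0, -1.144]
force: [-0.1, 0.9, -8.2]
grip_width: 0.0151
```

Call:
{"op": "apply_moves", "data": {"deltas": [{"dp": [0,0.002,0],"roll": 0,"grip": 1},{"dp": [0,0.0015,0],"roll": 0,"grip": 1},{"dp": [0,0,0],"roll": 0,"grip": 1}]}}

```text
time_s: 20.4
ee_pos: [0.5482, 0.2833, 0.0888]
eef_rot: [-1.571, -0.0, -1.144]
force: [0.4, -0.4, -7.4]
grip_width: 0.0152
```

Call:
{"op": "apply_moves", "data": {"deltas": [{"dp": [0,0.001,0],"roll": 0,"grip": 1},{"dp": [0,0.001,0],"roll": 0,"grip": 1},{"dp": [0,0,0],"roll": 0,"grip": 1}]}}

```text
time_s: 20.78
ee_pos: [0.5482, 0.2833, 0.0869]
eef_rot: [-1.571, -0.0, -1.144]
force: [-0.1, -0.0, -7.7]
grip_width: 0.0151
```

Call:
{"op": "apply_moves", "data": {"deltas": [{"dp": [0,0.001,0],"roll": 0,"grip": 1},{"dp": [0,0.001,0],"roll": 0,"grip": 1},{"dp": [0,0,0],"roll": 0,"grip": 1}]}}

```text
time_s: 21.15
ee_pos: [0.5487, 0.2836, 0.0856]
eef_rot: [-1.569, 0.0, -1.144]
force: [1.1, 2.6, -3.0]
grip_width: 0.0154
```

Contact with the tray floor; settling a touch further.

Call:
{"op": "apply_moves", "data": {"deltas": [{"dp": [0,0.001,0],"roll": 0,"grip": 1},{"dp": [0,0,0],"roll": 0,"grip": 1}]}}

```text
time_s: 21.4
ee_pos: [0.5488, 0.2836, 0.0849]
eef_rot: [-1.569, 0.0, -1.144]
force: [0.3, 2.3, 5.1]
grip_width: 0.0152
```

Seated (the force has turned to a light push). Release with a small opening first, then rise.

Call:
{"op": "apply_moves", "data": {"deltas": [{"dp": [0,0,0],"roll": 0,"grip": 0.4},{"dp": [0,0,0],"roll": 0,"grip": 0.2},{"dp": [0,0,0],"roll": 0,"grip": 0.2},{"dp": [0,0,0],"roll": 0,"grip": 0.2},{"dp": [0,-0.02,0],"roll": 0,"grip": 0.2},{"dp": [0,-0.04,0],"roll": 0,"grip": 0.2},{"dp": [0,-0.04,0],"roll": 0,"grip": 0.2},{"dp": [0,-0.04,0],"roll": 0,"grip": 0.2},{"dp": [0,0,-0.06],"roll": 0,"grip": 0.2},{"dp": [0,0,-0.06],"roll": 0,"grip": 0.2}]}}

```text
time_s: 22.65
ee_pos: [0.4377, 0.233, 0.2238]
eef_rot: [-1.571, -0.0, -1.144]
force: [1.0, 0.3, 0.5]
grip_width: 0.0376
```

Call:
{"op": "apply_moves", "data": {"deltas": [{"dp": [0.05,0,-0.03],"roll": 0,"grip": 0.2},{"dp": [0.05,0,-0.02],"roll": 0,"grip": 0.2},{"dp": [0,0,0],"roll": 0,"grip": 0.2},{"dp": [0,0,0],"roll": 0,"grip": 0.2}]}}

```text
time_s: 23.15
ee_pos: [0.435, 0.1222, 0.2241]
eef_rot: [-1.57, 0.0, -1.145]
force: [-0.7, -0.6, 0.0]
grip_width: 0.0375
```

```bash
python3 pic.py end 200 206 300 130; python3 d.py .547 .285 .0845
```

```text
23.25 [0.4349 0.1228 0.2239] [-0.59 -0.42 -0.79] [-0.1011  0.1394  0.1693] 0.03774624119616605
```

View pics/end.png

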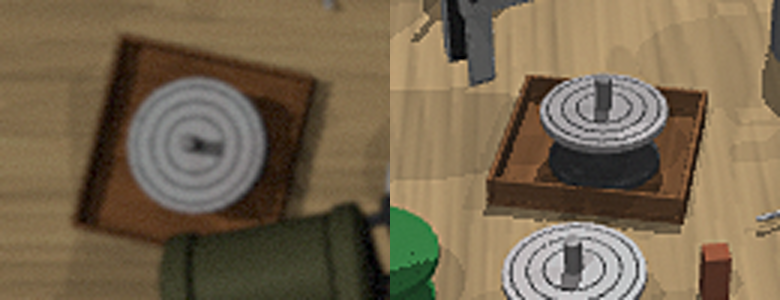

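View pics/end_s.png

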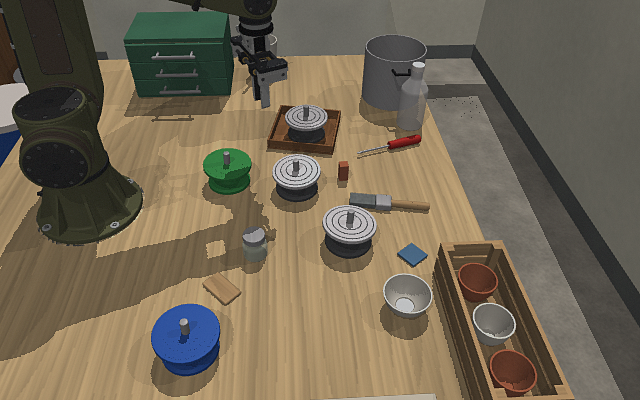

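The wheel stands upright inside the tray, clear of the walls. The other two wheels and the bystanders are where they were, and the gripper touches nothing.

```bash
python3 -c "
from station import ctrl; print(ctrl.hand_in())"
```

```text
the job is handed in; nothing more can be done
None
```

I found the worn wheel, the one that stood at about (0.495, -0.3625), and set it upright in the repair tray. The job is handed in at about 23 s of the 64 s allowed.

I pressed each head on opposite sides about 50 mm out. The highest force I read during the presses was about 8 N.

| Wheel position | Stop heights (opposite sides) | Mean | Reading |
|---|---|---|---|
| (0.495, -0.3625) | 56.6 / 57.3 mm | about 57 mm | worn: about 9 mm of travel |
| (0.6275, -0.147) | 64.3 / 59.6 mm | about 62 mm | sound: crooked, 1–2 mm of travel |
| (0.514, 0.046) | 63.6 / 59.7 mm | about 61.7 mm | sound: crooked, 1–2 mm of travel |

The sound wheels' travel is inferred from the stop heights and first contacts. I did not rock them back and forth a second time.

I lifted the worn wheel by its pin and lowered it in 1 mm steps until it touched the tray floor, with about 5 N net on the arm at the end. It was released there.

In the last pictures it stands upright inside the tray, clear of the walls, and the gripper touches nothing. By eye, the other wheels and everything else look unmoved. The two cameras disagreed by about 12 mm on the tray centre, so I aimed between them, well within the slack.

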